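# Gauge the tool-rest gap of a bench edge sander

## Task

Take the taper gauge out of its wooden block and slide it slowly, thin end down and flat back against the sanding belt, into the gap between the sander's tool rest and the belt until it drags snugly and has nudged the sprung rest back by about 2 mm. Hold it all the way, do not drop it in, and do not force it - the rest must never be driven back as far as 5 mm - and leave the gauge standing there on its own, wedged in the gap, so that I can read it. Do not shift the other things on the bench.

Things in the scene. Friction and masses are not known exactly. Their poses are not given: they have to be found in the camera images.
- gauge: taper gauge, 130 g, 150 mm long, standing thin end down in the block. Lower 90 mm: steel blade 16 mm wide (y), back (+x) flat, front (-x) sloped: 2.5 mm thick (x) at the foot, 1 mm more for every 5 mm up. Upper 60 mm: black handle 20.5 (x) by 22 mm (y), flush with the back. Origin: on the plane of the back, mid-width, at the foot; z up along the gauge
- gauge_grip (a point): middle of the gauge's handle, best gripped here across its 22 mm width (along its y): 125 mm above the foot, 10.25 mm in front of the flat back; axes as the gauge's. In the block the gauge may lean by a degree or two
- holder: fixed wooden block, 76 (x) by 100 (y) by 60 mm high; the gauge stands in its slot, foot 8 mm above the bench, 1 mm play, and lifts straight out (the slot tapers like the gauge). Origin on the bench under the foot of the gauge's back; x and y as the gauge's
- sander: fixed bench edge sander: flat vertical belt face 90 mm high that looks to its -x, green base, motor behind. In front of the belt the aluminium tool rest, 92 (x) by 130 (y) by 12 mm thick, top 100 mm above the bench, edge toward the belt rounded (6 mm radius). Origin on the bench below the belt face, at the middle of the rest; x points into the belt, y along it, z up
- gap_mouth (a point): point on the belt face at the middle of the tool rest's edge, at the height of the rest's top; axes as the sander's. The belt rises 15 mm above it. The gap between belt and rest edge is 5.5 to 13 mm wide, different each time and not measured, open below to 20 mm above the bench. The gauge's back goes against the belt here, or up to 45 mm either side
- rest (a joint): how far the sprung tool rest is pushed back from the belt, in m: 0 untouched, positive away from the belt, stop at 9 mm; its spring gives 2.5 N per mm. Pushing the gauge down takes roughly 4 to 5 N for each mm of push-back, varying with friction; the gauge stays wedged when let go
- screw_jar: jar, 68 mm across, 85 mm high, to be left alone; origin under its centre
- sanding_block: cork sanding block, 60 by 90 by 35 mm high, to be left alone; origin under its centre
- flat_strip: plain flat steel strip 130 by 22 by 6 mm lying on the bench, not the taper gauge; to be left alone; origin under its centre
- offcut: wood offcut 110 by 70 by 40 mm, to be left alone; origin under its centre
- brass_disc: brass disc with a stem, 64 mm across, 75 mm high, to be left alone; origin under its centre
- mug: white mug, 80 mm across, 90 mm high, to be left alone; origin under its centre
- glue_bottle: bottle, 56 mm across, 140 mm high, to be left alone; origin under its centre
Not all that is in view belongs to the job. There is more than one size of the gauge; the job needs the largest.

How it is judged (in metres and radians):
On the way, in this order (a step that is already met when the one before it is completed fails the run):
1. the gauge is lifted clear of its block (foot more than 75 mm above the bench) (height (world z) of gauge above 0.075 m and horizontal distance between gauge and gap_mouth above 0.06 m), for 0.1 s.
2. the gauge's foot is in the gap, between belt and rest, at least 10 mm below the rest's top, the rest not yet pushed back by 1 mm (x of gauge in the frame of gap_mouth between -0.012 and 0.003 m and y of gauge in the frame of gap_mouth between -0.05 and 0.05 m and z of gauge in the frame of gap_mouth below -0.01 m and value of joint rest below 0.001 m), for 0.05 s.
At the end, for the whole second after the job is handed in: the gauge stands let go and at rest in the gap, foot at least 12 mm below the rest's top, within 50 mm of the middle, its back there within 5 mm of the belt, upright and square to the belt within 8 degrees, and it holds the rest pushed back by 1.2 to 2.9 mm (x of gauge in the frame of gap_mouth between -0.012 and 0.003 m and y of gauge in the frame of gap_mouth between -0.05 and 0.05 m and x of gauge in the frame of gap_mouth above -0.005 m and z of gauge in the frame of gap_mouth below -0.012 m and angle between gauge's own z axis and vertical below 0.14 rad and angle between the y axis of gauge and the y axis of sander, either way round below 0.15 rad and value of joint rest between 0.0012 and 0.0029 m and linear speed of gauge below 0.01 m/s); the robot touches nothing.
It fails at once if the gauge is forced: the rest is driven back by 5 mm or more (value of joint rest above 0.005 m).
It fails at once if the gauge is dropped or rammed into the gap: it moves faster than 0.2 m/s with its foot in the gap (x of gauge in the frame of gap_mouth between -0.012 and 0.003 m and y of gauge in the frame of gap_mouth between -0.05 and 0.05 m and z of gauge in the frame of gap_mouth below 0 m and linear speed of gauge above 0.2 m/s).
It fails at once if the gauge is pressed on the sander with more than 40 N (all contacts together) (contact force between gauge and sander above 40 N).
It fails at once if another thing on the bench is shifted by more than 30 mm (distance of any of screw_jar, sanding_block, flat_strip, offcut, brass_disc, mug, glue_bottle from where it was at the start of the episode above 0.03 m).
It also fails if it takes over 64 s, if anything falls off the work surface, if the arm or the gripper's body presses on something with over 40 N, if the wrist force passes 120 N, or if a joint passes its speed limit or range.

## Robot

A 6-joint arm with a two-finger parallel gripper is mounted at the origin on the work surface. World frame = base frame: x ahead of the robot, y to its left, z up, the work surface at z = 0. Lengths are in m, angles in degrees, forces in N, time in s.
With the tool pointing down it reaches from about 0.35 to 0.875 m from the base axis. Payload 4.2 kg.
Tool frame: the origin (TCP) lies at the very end of the fingers, on their centre line; the grasp point (between the pads) lies 19 mm behind it; z points along the fingers, y is the line along which they close (so a half turn about z gives the same grasp; the last joint's range is limited). The gripper opens to 87 mm and grips with 3 to 60 N. Pads are 19 mm wide; open, the fingers measure 117 mm over their backs; the gripper's body (75 mm by 190 mm) begins 51 mm behind the grasp point.
Start: joints at [92.051, 22.042, 0.453, 0, -68.411, -14.817], TCP at [0.138, 0.61, 0.223] pointing down, gripper open.
Joint ranges: [-179.83, 179.83], [-69.29, 118.12], [-61.27, 80.66], [-181.25, 117.63], [-171.15, -9.14], [-177.46, 177.46]. Speed limits (degrees/s): [159.86, 159.86, 180, 180, 180, 180].

## Interface

Orientations are given as a 3x3 rotation matrix whose columns are the frame's x, y, z axes.
In Python, from station import * gives the robot as it stands.
- The arm moves only by the shell command python3 -m pendant 'ROWS'. ROWS is JSON, a list of rows, each an object of numbers: "x", "y", "z": the shift along the world's x, y, z normalised to -1 to 1, where 1 is 250 mm; "rx", "ry", "rz": the turn, a rotation vector about the world's x, y, z normalised to -1 to 1, where 1 is 180 degrees; "claw": the opening, from 0 (shut) to 1 (fully open). A call has exactly 8 rows; each row is the pose to reach, as a shift and turn from the pose commanded when the call began, turning the shorter way round; what a row does not reach only later rows make up. A row lasts 1/8 s, in which the tool goes at most 62.5 mm and 10.7 degrees, less where a joint would pass 70% of its speed; a pose out of reach is approached as far as the arm can. A call with a number of a shift or a turn outside -1 to 1 is refused whole. A call with a gripper value outside its range is refused whole. The fingers move at their own pace and stop on an object; the grip force is fixed at half the most. Time passes only in rows, so rows that repeat a pose let the fingers close, or fill a call up. It gives the time, the measured TCP pose, the force, the opening and the grip force at its end, in the units of the state.
- sense(): the state, without advancing time (a new reading comes with each control period).
- capture(name): name is "side" or "top" or "wrist"; returns a dict with "color" (480x640x3 uint8, red, green, blue), "mtx" (3x3 intrinsics, pixels), "world_to_cam" (4x4, takes a point from world to camera coordinates). Camera axes: x right, y up, looking along -z (the intrinsics and any distortion apply to the point x, -y, -z); pixel columns grow to the right and rows downward; lengths in m; the calibration is good to about 2 mm. A picture is of the moment at which its call begins. There is no depth.
- finish_job(): hands the job in; it is judged then, once.
Trained networks look in a picture, given as the dict that the camera call returned (one of the last four; its "shot" number tells which), for a name from the list of things; names that differ only in an ending like _2 or _b are one class to them, and where a whole thing is asked for, a point or a joint stands for the part that bears it (a point fixed in the world has none). Each returns a list of dicts, best first, with "conf" (0 to 1); they miss things now and then, are a little off and sometimes report something else, mostly with a low value. They report only what shows in the picture. A call takes as long as a camera call. They do not tell look-alikes from the thing itself.
- search_frame(picture, label): "centre" ([column, row] in pixels, amid what is visible of it).
- regions_of(picture, label): "region" (480x640 bool, what is visible of it) and "centre" ([column, row] in pixels, amid what is visible of it).
The state is a dict: "time_s": time; "joints": joint angles; "joint_velocities": joint speeds; "effort": joint torques, N m; "tcp_pos": TCP position; "ee_rot": TCP orientation; "wrist_force": force on the tool from outside, world axes, zero at the start; "moment": the same for the moment, N m; "gripper_width": opening from 0.0 (shut) to 1.0 (fully open); "gripper_force": force on a finger pad.
Only numpy, scipy, OpenCV 4.12 (cv2) and the standard library are available. Lean on these libraries where they do the work, as an engineer would, in place of code of your own. Each camera call takes 0.05 s, during which the arm holds its last target. There are 200 camera calls.

## Working session

There is one attempt and no reset: what is moved stays moved. The work goes in short steps, Python scripts to look and compute and a shell command to move; the robot and the scene stay as the last step left them, time stands still between calls to the robot, and variables do not carry over. Pictures are saved under pics/ and viewed, at most 10 in all, crops included, and the job is handed in when it is done.

```bash
mkdir -p pics; ls
python3 - <<'E'
from station import *
import cv2,numpy as np
s=sense();print(s)
for n in ["side","top"]:
    p=capture(n);cv2.imwrite(f"pics/{n}0.png",p["color"][:,:,::-1]);print(n,p["mtx"].tolist(),np.round(p["world_to_cam"],4).tolist(),[k for k in p])
    for l in ["gauge","gauge_grip","holder","sander","rest","flat_strip"]:
        print(l,[(np.round(d["centre"]).tolist(),round(d["conf"],2)) for d in search_frame(p,l)])
E
```

```text
pics
{'time_s': 0.0, 'joints': array([ 9.20532838e+01,  2.20913017e+01,  3.78921764e-01, -2.97440739e-02,
       -6.84092825e+01, -1.48151060e+01]), 'joint_velocities': array([ 0.13521155, -0.06204614, -0.08386497,  0.02717755,  0.07641976,
        0.01878184]), 'effort': array([ 2.83865293e-04, -3.90660560e+01,  1.87398165e+01,  4.21975493e+00,
        1.09003464e-02, -1.98396319e-04]), 'tcp_pos': array([0.13792169, 0.6089752 , 0.22144608]), 'ee_rot': array([[ 9.75254449e-01, -2.21085040e-01, -4.06320021e-04],
       [-2.21085400e-01, -9.75252105e-01, -2.13929419e-03],
       [ 7.67014861e-05,  2.17618760e-03, -9.99997629e-01]]), 'wrist_force': array([ 0.71191113, -0.89299852, -0.15834456]), 'moment': array([-0.03591116, -0.00012333,  0.02133566]), 'gripper_force': 0.0, 'gripper_width': 1.0025242217284283}
side [[446.9660238808462, 0.0, 319.55542836214084], [0.0, 446.9660238808462, 240.68461472867972], [0.0, 0.0, 1.0]] [[0.8008, -0.5989, 0.0036, -0.3567], [0.3079, 0.4167, 0.8553, -0.2243], [-0.5138, -0.6838, 0.5181, -0.9733], [0.0, 0.0, 0.0, 1.0]] ['color', 'mtx', 'world_to_cam', 's
[... 293 characters left out ...]
, 225.0], 0.7)]
flat_strip [([322.0, 280.0], 0.66), ([349.0, 224.0], 0.18)]
top [[497.7523348618266, 0.0, 318.2294559175897], [0.0, 497.7523348618266, 244.60550534076316], [0.0, 0.0, 1.0]] [[-0.015, -0.9995, -0.0268, 0.0292], [0.9928, -0.0181, 0.1182, -0.4757], [-0.1186, -0.0249, 0.9926, -1.1691], [0.0, 0.0, 0.0, 1.0]] ['color', 'mtx', 'world_to_cam', 'shot']
gauge [([143.0, 274.0], 0.69), ([192.0, 279.0], 0.66), ([196.0, 336.0], 0.5)]
gauge_grip [([142.0, 275.0], 0.74), ([198.0, 337.0], 0.54), ([193.0, 276.0], 0.45)]
holder [([312.0, 160.0], 0.68), ([205.0, 274.0], 0.6)]
sander [([315.0, 160.0], 0.69)]
rest [([312.0, 202.0], 0.76)]
flat_strip [([340.0, 266.0], 0.76), ([310.0, 162.0], 0.55)]
```

View pics/side0.png

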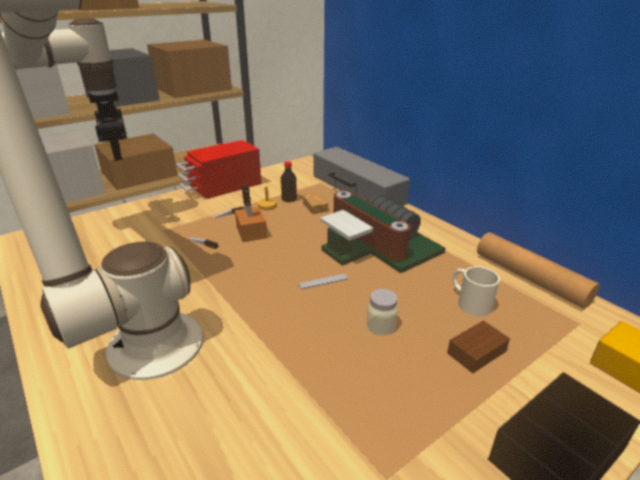

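View pics/top0.png

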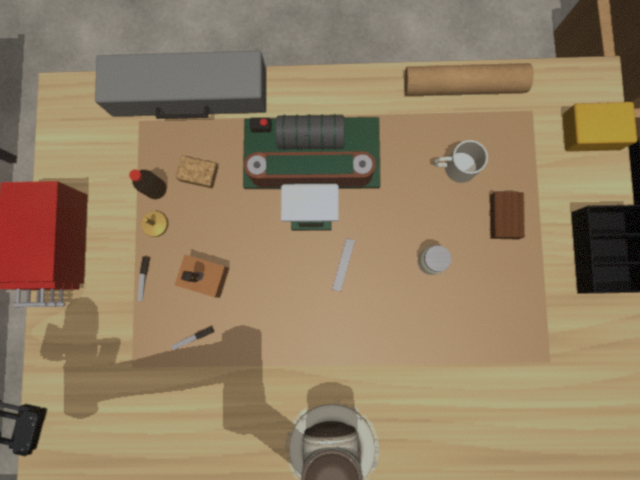

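The top view shows three gauge-like things: one standing in the block (192,276), one lying at (143,278) and one lying at (193,338). The one in the block fits the description. I'll confirm that in an enlarged crop.

```bash
cat > h.py <<'E'
from station import *
import cv2,numpy as np
def ray(p,uv):
    K=p["mtx"];W=p["world_to_cam"];d=np.array([(uv[0]-K[0,2])/K[0,0],-(uv[1]-K[1,2])/K[1,1],-1.])
    R=W[:3,:3];return -R.T@W[:3,3],R.T@d
def at_z(p,uv,z):
    o,d=ray(p,uv);return o+d*(z-o[2])/d[2]
def proj(p,X):
    X=np.atleast_2d(X);W=p["world_to_cam"];c=X@W[:3,:3].T+W[:3,3];K=p["mtx"]
    return np.c_[K[0,2]+K[0,0]*c[:,0]/-c[:,2],K[1,2]+K[1,1]*c[:,1]/c[:,2]]
E
python3 - <<'E'
from h import *
p=capture("top")
c=p["color"][:,:,::-1]
a=cv2.resize(c[240:360,120:240],(400,400),interpolation=cv2.INTER_CUBIC)
b=cv2.resize(c[110:240,240:390],None,fx=400/150,fy=400/150,interpolation=cv2.INTER_CUBIC)
q=capture("side")["color"][:,:,::-1]
s=cv2.resize(q[170:260,180:300],(400,300),interpolation=cv2.INTER_CUBIC)
m=np.zeros((600,800,3),np.uint8);m[:400,:400]=a;m[:b.shape[0],400:]=b[:,:400]
m[347:600,400:]=s[:253]
cv2.imwrite("pics/crop1.png",m)
for uv,z in [((192,276),.15),((143,278),0.01),((193,338),.01),((310,165),.115),((282,185),.1),((338,185),.1),((338,220),.1),((282,220),.1)]: print(uv,at_z(p,uv,z).round(3))
E
```

```text
(192, 276) [0.398 0.292 0.15 ]
(143, 278) [0.404 0.452 0.01 ]
(193, 338) [0.258 0.327 0.01 ]
(310, 165) [0.649 0.035 0.115]
(282, 185) [0.607 0.101 0.1  ]
(338, 185) [ 0.604 -0.028  0.1  ]
(338, 220) [ 0.523 -0.026  0.1  ]
(282, 220) [0.526 0.101 0.1  ]
```

View pics/crop1.png

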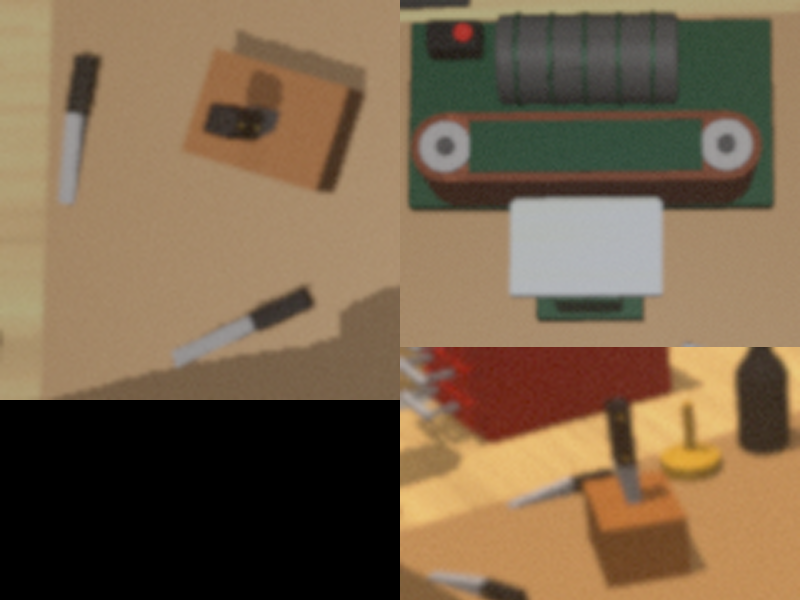

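In the crop, the gauge in the block at top (192,276) stands upright with its blade in the slot. The two lying ones at (143,278) and (193,338) are only about 100 mm long, so they are the smaller sizes. The one in the block is the target. I'll move above it and look with the wrist camera.

```bash
python3 -m pendant '[{"x":0.1,"y":-0.12,"z":0.1,"claw":1},{"x":0.22,"y":-0.28,"z":0.2,"claw":1},{"x":0.36,"y":-0.44,"z":0.3,"claw":1},{"x":0.5,"y":-0.62,"z":0.36,"claw":1},{"x":0.64,"y":-0.8,"z":0.4,"claw":1},{"x":0.76,"y":-0.94,"z":0.4,"claw":1},{"x":0.84,"y":-1,"z":0.4,"claw":1},{"x":0.88,"y":-1,"z":0.4,"claw":1}]'
python3 - <<'E'
from h import *
p=capture("wrist");cv2.imwrite("pics/w1.png",p["color"][:,:,::-1])
s=sense();print(s["tcp_pos"],p["mtx"].tolist(),p["world_to_cam"].round(4).tolist())
for l in ["gauge","gauge_grip","holder"]: print(l,[(np.round(d["centre"]).tolist(),round(d["conf"],2)) for d in search_frame(p,l)])
E
```

```text
[0.13806412 0.60952701 0.2225754 ] [[374.2217869328789, 0.0, 314.4502232291446], [0.0, 374.2217869328789, 247.10418210677503], [0.0, 0.0, 1.0]] [[-0.2206, -0.9754, -0.0002, 0.6236], [0.9371, -0.2119, -0.2774, 0.034], [0.2705, -0.0614, 0.9608, -0.3904], [0.0, 0.0, 0.0, 1.0]]
gauge [([580.0, 25.0], 0.88)]
gauge_grip [([580.0, 28.0], 0.97)]
holder []$[0]: bad value
```

View pics/w1.png

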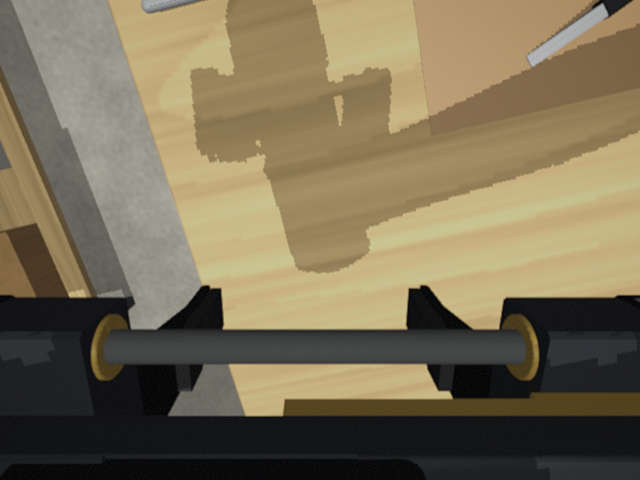

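The move was refused, since the rows need all seven keys. The picture shows only the bench, with one lying gauge at the top right (580,25).

```bash
python3 -m pendant '[{"x":0.1,"y":-0.12,"z":0.1,"rx":0,"ry":0,"rz":0,"claw":1},{"x":0.22,"y":-0.28,"z":0.2,"rx":0,"ry":0,"rz":0,"claw":1},{"x":0.36,"y":-0.44,"z":0.3,"rx":0,"ry":0,"rz":0,"claw":1},{"x":0.5,"y":-0.62,"z":0.36,"rx":0,"ry":0,"rz":0,"claw":1},{"x":0.64,"y":-0.8,"z":0.4,"rx":0,"ry":0,"rz":0,"claw":1},{"x":0.72,"y":-0.94,"z":0.4,"rx":0,"ry":0,"rz":0,"claw":1},{"x":0.76,"y":-1,"z":0.4,"rx":0,"ry":0,"rz":0,"claw":1},{"x":0.76,"y":-1,"z":0.4,"rx":0,"ry":0,"rz":0,"claw":1}]'
python3 - <<'E'
from h import *
p=capture("wrist");cv2.imwrite("pics/w2.png",p["color"][:,:,::-1])
np.savez("w2.npz",**{k:p[k] for k in ("mtx","world_to_cam","color")})
s=sense();print(s["tcp_pos"],p["world_to_cam"].round(4).tolist())
for l in ["gauge","gauge_grip","holder"]: print(l,[(np.round(d["centre"]).tolist(),round(d["conf"],2)) for d in search_frame(p,l)])
E
```

```text
time_s: 2.0
tcp_pos: [0.3285, 0.359, 0.3228]
ee_rot: [[0.975, -0.222, 0.0], [-0.222, -0.975, 0.001], [0.0, -0.001, -1.0]]
wrist_force: [0.3, 0.2, 0.1]
gripper_width: 0.996
gripper_force: 0.0
[0.32814136 0.35975637 0.32251023] [[-0.2221, -0.975, -0.0008, 0.4219], [0.9368, -0.2132, -0.2773, -0.1692], [0.2702, -0.0623, 0.9608, -0.5531], [0.0, 0.0, 0.0, 1.0]]
gauge [([355.0, 134.0], 0.94), ([351.0, 242.0], 0.78), ([222.0, 153.0], 0.7)]
gauge_grip [([356.0, 130.0], 0.79), ([350.0, 246.0], 0.7), ([225.0, 153.0], 0.62)]
holder [([344.0, 119.0], 0.91)]
```

View pics/w2.png

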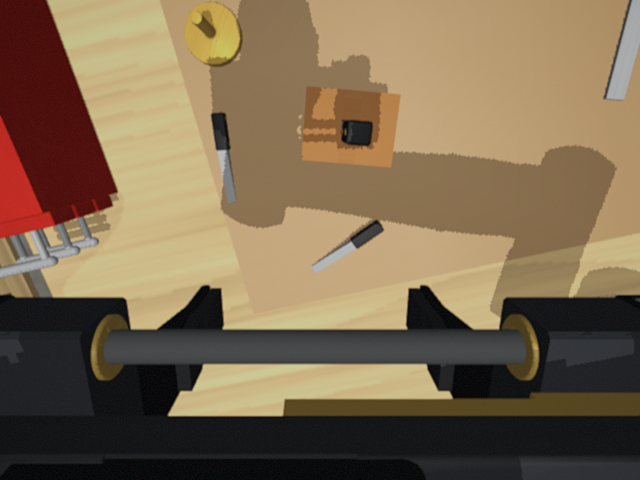

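The wrist view shows the block with corners near (306,87), (400,94), (392,167) and (302,159), and the gauge handle at (357,132). Next I'll fit the gauge pose and its facing from the network masks in all three views.

```bash
cat > fit.py <<'E'
from h import *
from scipy.optimize import minimize
from scipy.spatial.transform import Rotation as Ro
def parts(lo):
    t=lambda z:.0025+z/5
    bl=[(-x*t(z),y,z) for z in (lo,.09) for x in (0,1) for y in (-.008,.008)]
    ha=[(-x*.0205,y,z) for z in (.09,.15) for x in (0,1) for y in (-.011,.011)]
    return np.array(bl),np.array(ha)
def render(p,R,t,lo,sc=4):
    m=np.zeros((480*sc,640*sc),np.uint8)
    for P in parts(lo):
        u=proj(p,P@R.T+t);cv2.fillConvexPoly(m,cv2.convexHull(np.round((u+.5)*sc-.5).astype(np.int32)),1)
    return cv2.resize(m.astype(np.float32),(640,480),interpolation=cv2.INTER_AREA)
def soft(a): return cv2.GaussianBlur(a.astype(np.float32),(0,0),1.5)
def cost(v,obs,lo,yaw0):
    R=Ro.from_rotvec([v[3]/100,v[4]/100,0]).as_matrix()@Ro.from_euler("z",yaw0+v[2]/50).as_matrix()
    t=v[:3].copy()/100; t[2]=v[5]/100
    return sum(((soft(render(p,R,t,lo))-soft(m))**2).sum()/m.sum() for p,m in obs)
E
python3 - <<'E'
from fit import *
from station import *
z=dict(np.load("w2.npz"))
C=[at_z(z,u,.06)[:2] for u in [(306,87),(400,94),(392,167),(302,159)]]
print(np.round(C,4)); 
e=(C[1]-C[0]+C[2]-C[3])/2;f=(C[0]-C[3]+C[1]-C[2])/2
print("len",np.hypot(*e),np.hypot(*f),"ang long",np.degrees(np.arctan2(*e[::-1])),"short",np.degrees(np.arctan2(*f[::-1])),"ctr",np.mean(C,0))
print("top of handle",at_z(z,(357,132),.15))
obs=[]
for n,near in [("wrist",(357,132)),("top",(192,276)),("side",(247,199))]:
    p=capture(n);r=regions_of(p,"gauge")
    d=min(r,key=lambda d:np.hypot(*(np.array(d["centre"])-near)))
    print(n,np.round(d["centre"]),d["conf"],d["region"].sum());
    if np.hypot(*(np.array(d["centre"])-near))<15: obs.append((p,d["region"]))
np.save("obs.npy",np.array([ (p,m) for p,m in obs],dtype=object),allow_pickle=True)
x0=at_z(z,(357,132),.13)
for yaw in (np.arctan2(*f[::-1]),np.arctan2(*f[::-1])+np.pi):
    c,s=np.cos(yaw),np.sin(yaw)
    v0=np.array([100*(x0[0]+.01*c),100*(x0[1]+.01*s),0,0,0,.8])
    S=np.vstack([v0]+[v0+np.eye(6)[i]*.8 for i in range(6)])
    r=minimize(cost,v0,args=(obs,.054,yaw),method="Nelder-Mead",options=dict(initial_simplex=S,maxfev=500,xatol=.01,fatol=1e-4))
    v=r.x;print(np.degrees(yaw).round(1),r.fun,"xy",v[:2]/100,"z",v[5]/100,"yaw",np.degrees(yaw+v[2]/50),"lean deg",np.degrees(v[3:5]/100))
E
```

```text
[[0.4551 0.3381]
 [0.4263 0.2428]
 [0.3535 0.2636]
 [0.3842 0.3593]]
len 0.09996659773089574 0.07483610231060947 ang long -107.28833559092261 short -16.27802976948971 ctr [0.40479382 0.30096827]
top of handle [0.39937143 0.30429754 0.15      ]
wrist [360. 132.] 0.87 748
top [192. 277.] 0.44 182
side [249. 198.] 0.78 232
-16.3 0.07099831649653703 xy [0.40928929 0.30050085] z 0.003765402229044173 yaw -15.737666816417276 lean deg [-0.00458594 -0.03411022]
163.7 0.13803656632789413 xy [0.38995341 0.30506907] z 0.0030785816665919396 yaw 165.6514252404046 lean deg [-0.0291079 -0.3006724]
```

Facing with the back toward +x (yaw about -16°) fits twice as well as the reverse, so the gauge needs only about 16° of turning at the sander. The grip point is at about (0.3994, 0.3034).

```bash
python3 -m pendant '[{"x":0.142,"y":-0.112,"z":0,"rx":0,"ry":0,"rz":-0.018,"claw":1},{"x":0.284,"y":-0.224,"z":-0.1,"rx":0,"ry":0,"rz":-0.018,"claw":1},{"x":0.284,"y":-0.224,"z":-0.3,"rx":0,"ry":0,"rz":-0.018,"claw":1},{"x":0.284,"y":-0.224,"z":-0.5,"rx":0,"ry":0,"rz":-0.018,"claw":1},{"x":0.284,"y":-0.224,"z":-0.65,"rx":0,"ry":0,"rz":-0.018,"claw":1},{"x":0.284,"y":-0.224,"z":-0.76,"rx":0,"ry":0,"rz":-0.018,"claw":1},{"x":0.284,"y":-0.224,"z":-0.834,"rx":0,"ry":0,"rz":-0.018,"claw":1},{"x":0.284,"y":-0.224,"z":-0.834,"rx":0,"ry":0,"rz":-0.018,"claw":1}]'
python3 - <<'E'
from fit import *
s=sense();print(s["tcp_pos"],s["ee_rot"].round(3).tolist(),s["wrist_force"])
p=capture("wrist");cv2.imwrite("pics/w3.png",p["color"][:,:,::-1])
d=search_frame(p,"gauge_grip");print([(np.round(e["centre"]).tolist(),round(e["conf"],2)) for e in d])
print(at_z(p,d[0]["centre"],.158), proj(p,s["tcp_pos"]-[0,0,.0]))
E
```

```text
time_s: 3.5
tcp_pos: [0.3985, 0.3028, 0.1127]
ee_rot: [[0.961, -0.276, -0.002], [-0.276, -0.961, -0.003], [-0.001, 0.003, -1.0]]
wrist_force: [-0.3, -0.9, 0.8]
gripper_width: 1.007
gripper_force: 0.0
[0.39848751 0.30283757 0.11274046] [[0.961, -0.276, -0.002], [-0.276, -0.961, -0.003], [-0.001, 0.003, -1.0]] [-0.31959987 -0.91055547  0.7692951 ]
[([310.0, 306.0], 0.97), ([358.0, 384.0], 0.85), ([111.0, 264.0], 0.83)]
[0.41894759 0.29733513 0.158     ] [[311.51449691 305.57585925]]
```

View pics/w3.png

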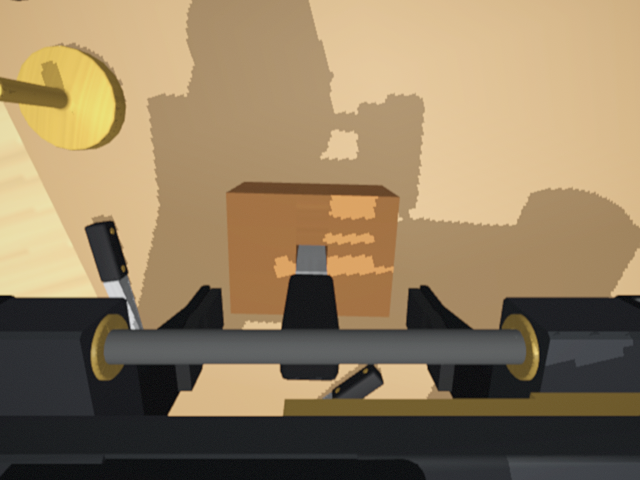

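The handle is centred between the fingers at (311,320), with the blade below it entering the slot at (311,250). Closing now.

```bash
python3 -m pendant '[{"x":0,"y":0,"z":0,"rx":0,"ry":0,"rz":0,"claw":0.5},{"x":0,"y":0,"z":0,"rx":0,"ry":0,"rz":0,"claw":0.2},{"x":0,"y":0,"z":0,"rx":0,"ry":0,"rz":0,"claw":0.1},{"x":0,"y":0,"z":0,"rx":0,"ry":0,"rz":0,"claw":0.1},{"x":0,"y":0,"z":0,"rx":0,"ry":0,"rz":0,"claw":0.1},{"x":0,"y":0,"z":0,"rx":0,"ry":0,"rz":0,"claw":0.1},{"x":0,"y":0,"z":0.02,"rx":0,"ry":0,"rz":0,"claw":0.1},{"x":0,"y":0,"z":0.04,"rx":0,"ry":0,"rz":0,"claw":0.1}]'
python3 -m pendant '[{"x":0,"y":0,"z":0.06,"rx":0,"ry":0,"rz":0,"claw":0.1},{"x":0,"y":0,"z":0.13,"rx":0,"ry":0,"rz":0,"claw":0.1},{"x":0,"y":0,"z":0.22,"rx":0,"ry":0,"rz":0,"claw":0.1},{"x":0,"y":0,"z":0.32,"rx":0,"ry":0,"rz":0,"claw":0.1},{"x":0,"y":0,"z":0.42,"rx":0,"ry":0,"rz":0,"claw":0.1},{"x":0,"y":0,"z":0.5,"rx":0,"ry":0,"rz":0,"claw":0.1},{"x":0,"y":0,"z":0.52,"rx":0,"ry":0,"rz":0,"claw":0.1},{"x":0,"y":0,"z":0.52,"rx":0,"ry":0,"rz":0,"claw":0.1}]'
```

```text
time_s: 4.6
tcp_pos: [0.3989, 0.3035, 0.1242]
ee_rot: [[0.961, -0.276, -0.0], [-0.276, -0.961, -0.0], [-0.0, 0.0, -1.0]]
wrist_force: [0.4, -0.1, -0.6]
gripper_width: 0.249
gripper_force: 30.0
time_s: 5.6
tcp_pos: [0.3987, 0.3033, 0.2536]
ee_rot: [[0.961, -0.276, -0.001], [-0.276, -0.961, -0.0], [-0.001, 0.0, -1.0]]
wrist_force: [1.2, -0.1, -1.0]
gripper_width: 0.251
gripper_force: 30.0
```

The gauge is gripped and lifted, with its foot at about 0.148 m. Now I'll measure the sander and fit the gauge pose in the hand.

Run:
```python
from fit import *
p=capture("top");q=capture("side")
g=p["color"].astype(float).sum(2)
def line(c0,c1,r0,r1,sgn):
    U=[]
    for c in range(c0,c1):
        d=np.abs(np.gradient(g[:,c]))[r0:r1]if sgn==0 else (sgn*np.gradient(g[:,c]))[r0:r1]
        d=np.clip(d,0,None);k=d.argmax();w=d[max(0,k-1):k+2];U.append((c,r0+max(0,k-1)+(w*np.arange(len(w))).sum()/w.sum()))
    U=np.array(U);vx,vy,x0,y0=cv2.fitLine(U.astype(np.float32),cv2.DIST_HUBER,0,.01,.01).ravel()
    return [(c,y0+vy/vx*(c-x0)) for c in (285,310,335)]
print("col300 profile",[(r,p["color"][r,300].tolist()) for r in range(170,190)])
for n,a in [("rest near z.1",(285,335,180,189,1)),("rest far z.1",(285,335,214,224,-1)),("belt top front z.115",(285,335,172,180,-1))]:
    L=line(*a);z=.115 if "belt" in n else .1
    P=[at_z(p,u,z)[:2] for u in L];print(n,np.round(L,2).tolist(),np.round(P,4).tolist(),"angle",np.degrees(np.arctan2(-(P[2]-P[0])[0],(P[2]-P[0])[1])).round(2))
# sideways edges of rest
for r in (195,205,215):
    d=np.gradient(g[r]);print(r,at_z(p,(275+d[275:290].argmax(),r),.1)[:2].round(4),at_z(p,(330+d[330:346].argmin(),r),.1)[:2].round(4))
# gauge in hand
obs=[]
for n,pp in (("top",p),("side",q),("wrist",capture("wrist"))):
    r=regions_of(pp,"gauge");e=proj(pp,[.405,.3018,.21])[0]
    d=min(r,key=lambda d:np.hypot(*(np.array(d["centre"])-e)));print(n,e.round(),np.round(d["centre"]),d["conf"],d["region"].sum())
cv2.imwrite("pics/s2.png",cv2.resize(q["color"][100:260,180:440,::-1],(780,480),interpolation=cv2.INTER_CUBIC))
```

```text
col300 profile [(170, [58, 83, 65]), (171, [57, 82, 66]), (172, [56, 83, 66]), (173, [61, 79, 60]), (174, [86, 75, 58]), (175, [110, 74, 58]), (176, [117, 74, 59]), (177, [102, 65, 52]), (178, [77, 51, 41]), (179, [63, 49, 38]), (180, [62, 45, 38]), (181, [63, 44, 38]), (182, [65, 50, 43]), (183, [93, 88, 82]), (184, [145, 144, 139]), (185, [173, 173, 169]), (186, [182, 184, 182]), (187, [183, 186, 185]), (188, [184, 187, 184]), (189, [182, 186, 183])]
rest near z.1 [[285.0, 183.45], [310.0, 183.28], [335.0, 183.11]] [[0.6106, 0.0938], [0.6098, 0.0363], [0.6089, -0.0211]] angle 179.16
rest far z.1 [[285.0, 221.03], [310.0, 220.5], [335.0, 219.97]] [[0.5231, 0.0944], [0.5232, 0.0374], [0.5233, -0.0194]] angle -179.89
belt top front z.115 [[285.0, 177.36], [310.0, 177.23], [335.0, 177.1]] [[0.6211, 0.0923], [0.6201, 0.0355], [0.6192, -0.0212]] angle 179.04
195 [0.5837 0.1032] [ 0.581  -0.0274]
205 [0.5604 0.1034] [ 0.5578 -0.0269]
215 [0.5373 0.1058] [ 0.5346 -0.0265]
top [179. 271.] [197. 336.] 0.63 272
side [245. 169.] [245. 167.] 0.75 153
wrist [311. 263.] [314. 294.] 0.94 4426
```

View pics/s2.png

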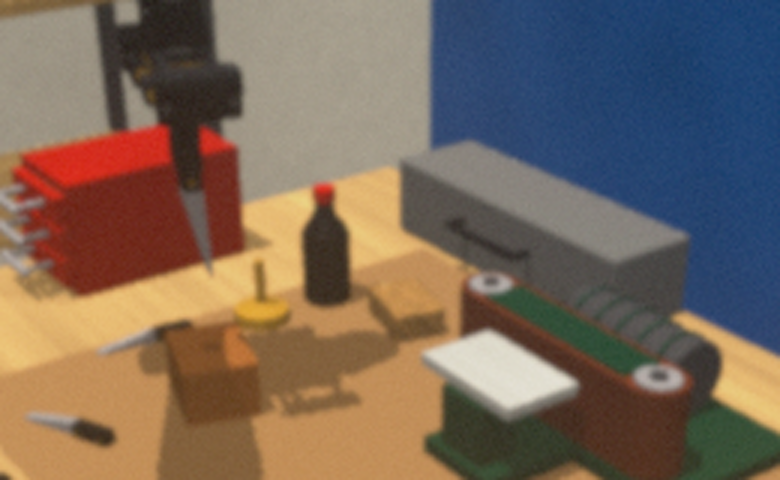

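The side view shows the tapering blade at (195,230) in the crop with its tip to the right. So the front slopes on the -x side and the back faces the belt (+x), which confirms the facing. Moving over the rest, just short of the belt, and turning 15°.

```bash
python3 -m pendant '[{"x":0.08,"y":-0.12,"z":0.05,"rx":0,"ry":0,"rz":0.01,"claw":0.1},{"x":0.2,"y":-0.28,"z":0.05,"rx":0,"ry":0,"rz":0.03,"claw":0.1},{"x":0.34,"y":-0.46,"z":0.05,"rx":0,"ry":0,"rz":0.05,"claw":0.1},{"x":0.48,"y":-0.64,"z":0.05,"rx":0,"ry":0,"rz":0.07,"claw":0.1},{"x":0.62,"y":-0.82,"z":0.02,"rx":0,"ry":0,"rz":0.083,"claw":0.1},{"x":0.72,"y":-0.94,"z":-0.03,"rx":0,"ry":0,"rz":0.083,"claw":0.1},{"x":0.77,"y":-1,"z":-0.06,"rx":0,"ry":0,"rz":0.083,"claw":0.1},{"x":0.77,"y":-1,"z":-0.06,"rx":0,"ry":0,"rz":0.083,"claw":0.1}]'
python3 - <<'E'
from fit import *
s=sense();print(s["tcp_pos"],s["ee_rot"].round(4).tolist(),s["wrist_force"])
p=capture("wrist");q=capture("side")
a=cv2.resize(p["color"][160:400,200:440,::-1],(400,400),interpolation=cv2.INTER_CUBIC)
u=proj(q,s["tcp_pos"]-[0,0,.08])[0].astype(int);print(u)
b=cv2.resize(q["color"][u[1]-50:u[1]+50,u[0]-50:u[0]+50,::-1],(400,400),interpolation=cv2.INTER_CUBIC)
cv2.imwrite("pics/ws.png",np.hstack([a,b]))
t=s["tcp_pos"];R=s["ee_rot"]
Rg=np.c_[R[:,0],-R[:,1],-R[:,2]];foot=t+.0108*R[:,0]+.106*R[:,2];print("foot pred",foot)
for n,pp in (("side",q),("wrist",p)):
    print(n,[(np.round(d["centre"]).tolist(),round(d["conf"],2),int(d["region"].sum())) for d in regions_of(pp,"gauge")], proj(pp,foot).round(1))
E
```

```text
time_s: 6.9
tcp_pos: [0.5915, 0.0527, 0.2376]
ee_rot: [[1.0, -0.02, -0.003], [-0.02, -1.0, -0.001], [-0.003, 0.001, -1.0]]
wrist_force: [-0.2, -0.1, -1.5]
gripper_width: 0.251
gripper_force: 30.0
[0.59151018 0.05272975 0.23759429] [[0.9998, -0.0204, -0.0027], [-0.0204, -0.9998, -0.0007], [-0.0026, 0.0008, -1.0]] [-0.16713394 -0.12900344 -1.48578248]
[350 199]
foot pred [0.60202541 0.0524328  0.13156608]
side [([353.0, 183.0], 0.73, 322), ([202.0, 247.0], 0.62, 159), ([483.0, 347.0], 0.4, 2067)] [[353.3 206.6]]
wrist [([78.0, 389.0], 0.71, 3637), ([314.0, 293.0], 0.59, 4266)] [[312.8 230.2]]
```

View pics/ws.png

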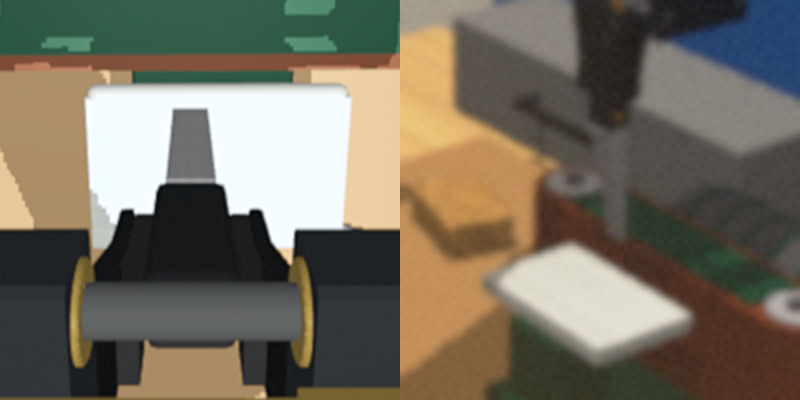

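The wrist crop on the left shows the belt's top edge at row 70, the rest's edge at row 85 and the gauge foot at row 108. The side crop shows the gauge upright over the rest. Now to turn these rows into distances along x.

Run:
```python
from fit import *
p=capture("wrist");g=p["color"].astype(float)
for c in (300,314,330): print(c,[(r,*p["color"][r,c].tolist()) for r in range(188,232,1)] if c==314 else "")
m=[d for d in regions_of(p,"gauge") if abs(d["centre"][0]-314)<20]
if m: 
    r=m[0]["region"];rows=np.where(r.any(1))[0];print("mask rows",rows.min(),rows.max())
for row,z in [(202,.115),(200,.115),(204,.115),(211,.1),(213,.1),(224.8,.1316),(224.8,.129)]: print(row,z,at_z(p,(314,row),z).round(4))
```

```text
300 
314 [(188, 50, 93, 73), (189, 49, 92, 73), (190, 48, 94, 73), (191, 55, 93, 72), (192, 88, 89, 68), (193, 121, 85, 64), (194, 131, 81, 60), (195, 130, 80, 59), (196, 131, 82, 61), (197, 131, 81, 61), (198, 131, 82, 61), (199, 132, 80, 60), (200, 132, 83, 61), (201, 119, 82, 63), (202, 84, 87, 66), (203, 51, 90, 71), (204, 47, 93, 71), (205, 49, 92, 70), (206, 47, 92, 69), (207, 43, 89, 67), (208, 54, 92, 74), (209, 95, 112, 103), (210, 147, 152, 147), (211, 183, 185, 181), (212, 204, 207, 202), (213, 219, 223, 217), (214, 231, 235, 229), (215, 239, 243, 239), (216, 243, 249, 250), (217, 244, 252, 255), (218, 244, 252, 255), (219, 244, 252, 255), (220, 244, 251, 255), (221, 245, 252, 255), (222, 245, 253, 255), (223, 245, 252, 255), (224, 225, 233, 239), (225, 164, 171, 176), (226, 110, 113, 114), (227, 106, 107, 107), (228, 108, 110, 111), (229, 108, 110, 110), (230, 110, 112, 113), (231, 110, 112, 111)]
330 
mask rows 225 370
202 0.115 [0.62   0.0533 0.115 ]
200 0.115 [0.6215 0.0533 0.115 ]
204 0.115 [0.6184 0.0533 0.115 ]
211 0.1 [0.6102 0.0535 0.1   ]
213 0.1 [0.6085 0.0535 0.1   ]
224.8 0.1316 [0.6057 0.0535 0.1316]
224.8 0.129 [0.6051 0.0535 0.129 ]
```

Run:
```python
from fit import *
p=capture("wrist")
print([(r,*p["color"][r,314].tolist()) for r in range(264,276)])
for row,z in [(224.8,.1316),(268,.2216),(269,.2216),(270,.2216),(209.3,.095)]: print(row,z,at_z(p,(314,row),z).round(4))
# full silhouette fit with wrist+side
q=capture("side");obs=[]
for pp,e in ((p,(314,293)),(q,(353,183))):
    d=min(regions_of(pp,"gauge"),key=lambda d:np.hypot(*(np.array(d["centre"])-e)));print(np.round(d["centre"]));obs.append((pp,d["region"]))
# in-hand parts hidden by fingers: compare only blade area -> mask below handle
s=sense();t=s["tcp_pos"]
best=[]
def cst(v):
    c=0
    for (pp,m),name in zip(obs,"ws"):
        R=Ro.from_rotvec([v[2]/100,v[3]/100,0]).as_matrix()@Ro.from_euler("z",-.02).as_matrix()
        f=np.array([v[0],v[1],0])/100;f[2]=.1316
        P=parts(0)[0];k=np.zeros((1920,2560),np.uint8)
        cv2.fillConvexPoly(k,cv2.convexHull(np.round((proj(pp,P@R.T+f)+.5)*4-.5).astype(np.int32)),1)
        k=cv2.resize(k.astype(np.float32),(640,480),interpolation=cv2.INTER_AREA)
        lim=proj(pp,f+R@[-.01,0,.08])[0,1];a=soft(k);b=soft(m)
        sl=slice(0,int(lim)) if name=="w" else slice(int(lim),480)
        c+=((a[sl]-b[sl])**2).sum()/max(1,k[sl].sum())
    return c
v0=np.array([60.5,5.3,0,0.])
r=minimize(cst,v0,method="Nelder-Mead",options=dict(initial_simplex=np.vstack([v0]+[v0+np.eye(4)[i]*(.5 if i<2 else 3) for i in range(4)]),maxfev=300))
print(r.x,r.fun,"lean about x,y deg",np.degrees(r.x[2:]/100))
```

```text
[(264, 110, 111, 113), (265, 110, 110, 112), (266, 119, 120, 122), (267, 144, 145, 146), (268, 152, 153, 154), (269, 119, 121, 121), (270, 55, 56, 57), (271, 18, 20, 22), (272, 24, 25, 28), (273, 23, 24, 24), (274, 22, 25, 26), (275, 26, 27, 30)]
224.8 0.1316 [0.6057 0.0535 0.1316]
268 0.2216 [0.6034 0.0534 0.2216]
269 0.2216 [0.6028 0.0534 0.2216]
270 0.2216 [0.6023 0.0534 0.2216]
209.3 0.095 [0.6107 0.0535 0.095 ]
[312. 291.]
[351. 181.]
[60.44801093  5.38361468  0.47383954  0.40601197] 0.05084633827209473 lean about x,y deg [0.27149006 0.23262772]
```

The blade leans about 1–2° foot-forward in the hand. I'll correct 1.3°, lower the foot into the 15 mm of belt above the rest, and close on the belt gently.

```bash
python3 -m pendant '[{"x":0,"y":0,"z":-0.01,"rx":0,"ry":0.007,"rz":0,"claw":0.1},{"x":0.01,"y":0,"z":-0.03,"rx":0,"ry":0.007,"rz":0,"claw":0.1},{"x":0.02,"y":0,"z":-0.05,"rx":0,"ry":0.007,"rz":0,"claw":0.1},{"x":0.03,"y":0,"z":-0.07,"rx":0,"ry":0.007,"rz":0,"claw":0.1},{"x":0.035,"y":0,"z":-0.085,"rx":0,"ry":0.007,"rz":0,"claw":0.1},{"x":0.04,"y":0,"z":-0.092,"rx":0,"ry":0.007,"rz":0,"claw":0.1},{"x":0.04,"y":0,"z":-0.094,"rx":0,"ry":0.007,"rz":0,"claw":0.1},{"x":0.04,"y":0,"z":-0.094,"rx":0,"ry":0.007,"rz":0,"claw":0.1}]'
python3 -m pendant '[{"x":0.002,"y":0,"z":0,"rx":0,"ry":0,"rz":0,"claw":0.1},{"x":0.004,"y":0,"z":0,"rx":0,"ry":0,"rz":0,"claw":0.1},{"x":0.006,"y":0,"z":0,"rx":0,"ry":0,"rz":0,"claw":0.1},{"x":0.008,"y":0,"z":0,"rx":0,"ry":0,"rz":0,"claw":0.1},{"x":0.01,"y":0,"z":0,"rx":0,"ry":0,"rz":0,"claw":0.1},{"x":0.012,"y":0,"z":0,"rx":0,"ry":0,"rz":0,"claw":0.1},{"x":0.014,"y":0,"z":0,"rx":0,"ry":0,"rz":0,"claw":0.1},{"x":0.014,"y":0,"z":0,"rx":0,"ry":0,"rz":0,"claw":0.1}]'
python3 - <<'E'
from fit import *
s=sense();print(s["tcp_pos"],s["wrist_force"])
p=capture("wrist")
print([(r,int(p["color"][r,314].sum()),int(p["color"][r,314,0])-int(p["color"][r,314,1])) for r in range(188,232,1)])
cv2.imwrite("pics/w4.png",cv2.resize(p["color"][180:280,260:370,::-1],(660,600),interpolation=cv2.INTER_CUBIC))
E
```

```text
time_s: 8.4
tcp_pos: [0.6016, 0.0536, 0.2157]
ee_rot: [[1.0, -0.019, -0.022], [-0.019, -1.0, 0.0], [-0.022, 0.0, -1.0]]
wrist_force: [-0.8, -1.0, -1.0]
gripper_width: 0.252
gripper_force: 30.0
time_s: 9.4
tcp_pos: [0.6051, 0.0535, 0.2155]
ee_rot: [[1.0, -0.019, -0.022], [-0.019, -1.0, -0.0], [-0.022, 0.0, -1.0]]
wrist_force: [-0.2, 0.7, -1.8]
gripper_width: 0.252
gripper_force: 30.0
[0.60510278 0.05351811 0.21553909] [-0.19486911  0.74990367 -1.75432991]
[(188, 224, -44), (189, 222, -44), (190, 221, -45), (191, 222, -46), (192, 217, -46), (193, 222, -45), (194, 218, -46), (195, 219, -45), (196, 217, -44), (197, 221, -45), (198, 217, -44), (199, 213, -46), (200, 218, -45), (201, 214, -46), (202, 215, -47), (203, 213, -47), (204, 211, -47), (205, 213, -45), (206, 215, -45), (207, 211, -45), (208, 214, -44), (209, 211, -45), (210, 215, -45), (211, 209, -50), (212, 219, -40), (213, 248, 0), (214, 269, 38), (215, 275, 53), (216, 272, 52), (217, 275, 52), (218, 269, 52), (219, 275, 51), (220, 270, 52), (221, 273, 52), (222, 269, 51), (223, 265, 23), (224, 272, -16), (225, 327, -10), (226, 345, -2), (227, 348, -1), (228, 343, 0), (229, 345, -1), (230, 349, -1), (231, 349, -2)]
```

View pics/w4.png

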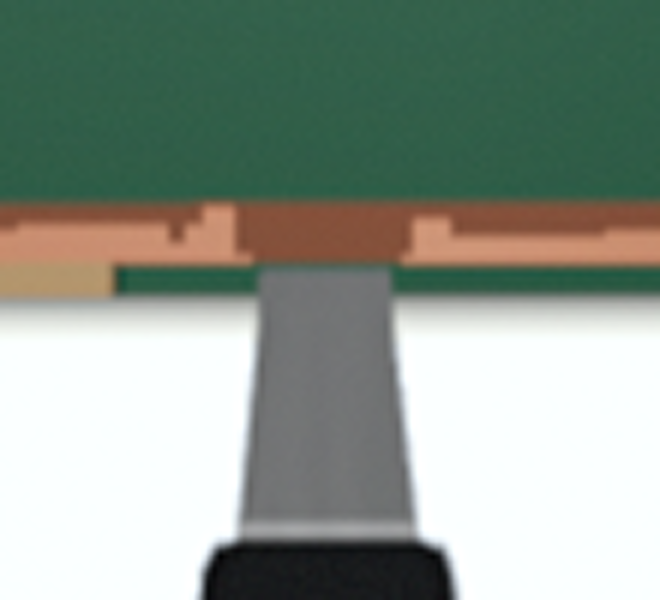

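The crop shows the blade's visible end at row 268, touching the line of the belt's top edge at row 265 (column 325), so contact is close. Advancing in 0.25 mm rows.

```bash
python3 -m pendant '[{"x":0.001,"y":0,"z":0,"rx":0,"ry":0,"rz":0,"claw":0.1},{"x":0.002,"y":0,"z":0,"rx":0,"ry":0,"rz":0,"claw":0.1},{"x":0.003,"y":0,"z":0,"rx":0,"ry":0,"rz":0,"claw":0.1},{"x":0.004,"y":0,"z":0,"rx":0,"ry":0,"rz":0,"claw":0.1},{"x":0.005,"y":0,"z":0,"rx":0,"ry":0,"rz":0,"claw":0.1},{"x":0.006,"y":0,"z":0,"rx":0,"ry":0,"rz":0,"claw":0.1},{"x":0.006,"y":0,"z":0,"rx":0,"ry":0,"rz":0,"claw":0.1},{"x":0.006,"y":0,"z":0,"rx":0,"ry":0,"rz":0,"claw":0.1}]'
python3 -c "
from station import *
s=sense();print(s['tcp_pos'],s['wrist_force'],s['moment'])"
```

```text
time_s: 10.45
tcp_pos: [0.6066, 0.0535, 0.2156]
ee_rot: [[1.0, -0.019, -0.022], [-0.019, -1.0, 0.0], [-0.022, 0.0, -1.0]]
wrist_force: [0.1, -0.7, -1.3]
gripper_width: 0.249
gripper_force: 30.0
[0.60655648 0.05354432 0.21556035] [ 0.10784784 -0.69869657 -1.30206403] [-0.03230189 -0.04702469  0.01781929]
```

```bash
python3 -m pendant '[{"x":0.001,"y":0,"z":0,"rx":0,"ry":0,"rz":0,"claw":0.1},{"x":0.002,"y":0,"z":0,"rx":0,"ry":0,"rz":0,"claw":0.1},{"x":0.003,"y":0,"z":0,"rx":0,"ry":0,"rz":0,"claw":0.1},{"x":0.004,"y":0,"z":0,"rx":0,"ry":0,"rz":0,"claw":0.1},{"x":0.005,"y":0,"z":0,"rx":0,"ry":0,"rz":0,"claw":0.1},{"x":0.006,"y":0,"z":0,"rx":0,"ry":0,"rz":0,"claw":0.1},{"x":0.006,"y":0,"z":0,"rx":0,"ry":0,"rz":0,"claw":0.1},{"x":0.006,"y":0,"z":0,"rx":0,"ry":0,"rz":0,"claw":0.1}]'
python3 -c "
from station import *
s=sense();print(s['tcp_pos'],s['wrist_force'],s['moment'])"
```

```text
time_s: 11.45
tcp_pos: [0.6081, 0.0535, 0.2156]
ee_rot: [[1.0, -0.019, -0.022], [-0.019, -1.0, -0.0], [-0.022, 0.0, -1.0]]
wrist_force: [-0.1, 0.8, -1.3]
gripper_width: 0.25
gripper_force: 30.0
[0.60807024 0.05354148 0.21556146] [-0.08756721  0.81644498 -1.29210284] [-0.05822711 -0.06198937 -0.03499656]
```

```bash
python3 -m pendant '[{"x":0.001,"y":0,"z":0,"rx":0,"ry":0,"rz":0,"claw":0.1},{"x":0.002,"y":0,"z":0,"rx":0,"ry":0,"rz":0,"claw":0.1},{"x":0.003,"y":0,"z":0,"rx":0,"ry":0,"rz":0,"claw":0.1},{"x":0.004,"y":0,"z":0,"rx":0,"ry":0,"rz":0,"claw":0.1},{"x":0.005,"y":0,"z":0,"rx":0,"ry":0,"rz":0,"claw":0.1},{"x":0.006,"y":0,"z":0,"rx":0,"ry":0,"rz":0,"claw":0.1},{"x":0.006,"y":0,"z":0,"rx":0,"ry":0,"rz":0,"claw":0.1},{"x":0.006,"y":0,"z":0,"rx":0,"ry":0,"rz":0,"claw":0.1}]'
python3 - <<'E'
from fit import *
S=[]
p=capture("wrist")
for i in range(3): s=sense();S.append(np.r_[s["wrist_force"],s["moment"]])
print(s["tcp_pos"],np.mean(S,0).round(2))
for c in (295,314,332): print([(r,int(p["color"][r,c].sum()),int(p["color"][r,c,0])-int(p["color"][r,c,1])) for r in range(215,240,1)])
E
```

```text
time_s: 12.45
tcp_pos: [0.6093, 0.0535, 0.2154]
ee_rot: [[1.0, -0.019, -0.023], [-0.019, -1.0, -0.0], [-0.023, 0.001, -1.0]]
wrist_force: [-1.6, -0.2, -0.6]
gripper_width: 0.247
gripper_force: 30.0
[0.6092892  0.05349598 0.21546741] [-1.62  0.06 -1.15  0.05  0.56 -0.03]
[(215, 221, -46), (216, 317, -53), (217, 383, -60), (218, 410, -43), (219, 449, 16), (220, 464, 57), (221, 461, 61), (222, 462, 59), (223, 461, 59), (224, 463, 58), (225, 463, 58), (226, 464, 59), (227, 464, 59), (228, 430, 51), (229, 335, 21), (230, 233, -28), (231, 199, -50), (232, 200, -48), (233, 234, -35), (234, 363, -12), (235, 482, -3), (236, 559, -3), (237, 616, -3), (238, 661, -3), (239, 699, -4)]
[(215, 213, -45), (216, 206, -47), (217, 213, -48), (218, 219, -34), (219, 256, 14), (220, 275, 47), (221, 274, 53), (222, 276, 51), (223, 273, 53), (224, 269, 53), (225, 270, 53), (226, 270, 53), (227, 274, 52), (228, 295, 39), (229, 327, 14), (230, 347, 0), (231, 351, -4), (232, 346, -3), (233, 349, -1), (234, 352, -1), (235, 347, -2), (236, 344, -1), (237, 346, -1), (238, 342, -1), (239, 346, -1)]
[(215, 213, -45), (216, 200, -46), (217, 223, -49), (218, 344, -27), (219, 453, 20), (220, 479, 53), (221, 475, 58), (222, 473, 56), (223, 474, 55), (224, 475, 57), (225, 473, 58), (226, 476, 58), (227, 474, 57), (228, 435, 52), (229, 339, 22), (230, 230, -28), (231, 198, -50), (232, 191, -49), (233, 232, -34), (234, 368, -11), (235, 492, -3), (236, 566, -3), (237, 622, -3), (238, 666, -4), (239, 704, -5)]
```

The foot has touched the belt: Fx is -1.6 N and the y moment jumped to 0.56. Now I'll slide down slowly, 20 mm first.

```bash
python3 -m pendant '[{"x":-0.001,"y":0,"z":-0.008,"rx":0,"ry":0,"rz":0,"claw":0.1},{"x":-0.001,"y":0,"z":-0.02,"rx":0,"ry":0,"rz":0,"claw":0.1},{"x":-0.001,"y":0,"z":-0.032,"rx":0,"ry":0,"rz":0,"claw":0.1},{"x":-0.001,"y":0,"z":-0.044,"rx":0,"ry":0,"rz":0,"claw":0.1},{"x":-0.001,"y":0,"z":-0.056,"rx":0,"ry":0,"rz":0,"claw":0.1},{"x":-0.001,"y":0,"z":-0.068,"rx":0,"ry":0,"rz":0,"claw":0.1},{"x":-0.001,"y":0,"z":-0.08,"rx":0,"ry":0,"rz":0,"claw":0.1},{"x":-0.001,"y":0,"z":-0.08,"rx":0,"ry":0,"rz":0,"claw":0.1}]'
cat > m.py <<'E'
from fit import *
S=[]
p=capture("wrist")
for i in range(4): s=sense();S.append(np.r_[s["wrist_force"],s["moment"]]);capture("side") if i<3 else 0
print("tcp",s["tcp_pos"].round(4),"F,M",np.mean(S,0).round(2))
# rest near edge and belt edge rows beside the blade
for c in (285,345):
    k=p["color"][200:330,c].astype(float);sm=k.sum(1);rg=k[:,0]-k[:,1]
    b=np.where(rg>30)[0];g=np.gradient(sm);e=b.max()+g[b.max():b.max()+20].argmax()
    i=e;br=600; j=e+np.argmax(sm[e:e+15]>br*.7)
    print(c,"belt row",200+b.max(),"rest edge row",200+j,sm[j-1:j+1],"rest edge xyz",at_z(p,(c,200+j-(sm[j]-br*.7)/(sm[j]-sm[j-1])),.097).round(5), "belt",at_z(p,(c,200+b.max()+.5),.115).round(4))
E
python3 m.py
```

```text
time_s: 13.5
tcp_pos: [0.6092, 0.0535, 0.195]
ee_rot: [[1.0, -0.019, -0.022], [-0.019, -1.0, -0.0], [-0.022, 0.0, -1.0]]
wrist_force: [-1.0, 0.3, -1.5]
gripper_width: 0.249
gripper_force: 30.0
tcp [0.6092 0.0535 0.1954] F,M [-1.45  0.27 -1.96  0.    0.49  0.03]
285 belt row 235 rest edge row 243 [411. 515.] rest edge xyz [0.61129 0.07347 0.097  ] belt [0.6212 0.0717 0.115 ]
345 belt row 236 rest edge row 242 [302. 434.] rest edge xyz [0.61064 0.03025 0.097  ] belt [0.6198 0.0317 0.115 ]
```

```bash
python3 -m pendant '[{"x":0,"y":0,"z":-0.006,"rx":0,"ry":0,"rz":0,"claw":0.1},{"x":0,"y":0,"z":-0.014,"rx":0,"ry":0,"rz":0,"claw":0.1},{"x":0,"y":0,"z":-0.022,"rx":0,"ry":0,"rz":0,"claw":0.1},{"x":0,"y":0,"z":-0.03,"rx":0,"ry":0,"rz":0,"claw":0.1},{"x":0,"y":0,"z":-0.038,"rx":0,"ry":0,"rz":0,"claw":0.1},{"x":0,"y":0,"z":-0.046,"rx":0,"ry":0,"rz":0,"claw":0.1},{"x":0,"y":0,"z":-0.052,"rx":0,"ry":0,"rz":0,"claw":0.1},{"x":0,"y":0,"z":-0.052,"rx":0,"ry":0,"rz":0,"claw":0.1}]'
python3 m.py
```

```text
time_s: 14.7
tcp_pos: [0.6093, 0.0535, 0.1822]
ee_rot: [[1.0, -0.019, -0.022], [-0.019, -1.0, 0.0], [-0.022, 0.0, -1.0]]
wrist_force: [-1.2, 1.2, -2.1]
gripper_width: 0.249
gripper_force: 30.0
tcp [0.6093 0.0535 0.1823] F,M [-1.3  -0.24 -2.02 -0.04  0.5   0.03]
285 belt row 241 rest edge row 248 [379. 491.] rest edge xyz [0.61137 0.07251 0.097  ] belt [0.6209 0.0708 0.115 ]
345 belt row 241 rest edge row 248 [392. 500.] rest edge xyz [0.61069 0.03126 0.097  ] belt [0.6202 0.0327 0.115 ]
```

```bash
python3 -m pendant '[{"x":0,"y":0,"z":-0.004,"rx":0,"ry":0,"rz":0,"claw":0.1},{"x":0,"y":0,"z":-0.008,"rx":0,"ry":0,"rz":0,"claw":0.1},{"x":0,"y":0,"z":-0.012,"rx":0,"ry":0,"rz":0,"claw":0.1},{"x":0,"y":0,"z":-0.016,"rx":0,"ry":0,"rz":0,"claw":0.1},{"x":0,"y":0,"z":-0.02,"rx":0,"ry":0,"rz":0,"claw":0.1},{"x":0,"y":0,"z":-0.024,"rx":0,"ry":0,"rz":0,"claw":0.1},{"x":0,"y":0,"z":-0.028,"rx":0,"ry":0,"rz":0,"claw":0.1},{"x":0,"y":0,"z":-0.028,"rx":0,"ry":0,"rz":0,"claw":0.1}]'
python3 m.py
```

```text
time_s: 15.9
tcp_pos: [0.6093, 0.0535, 0.1753]
ee_rot: [[1.0, -0.019, -0.022], [-0.019, -1.0, 0.0], [-0.022, 0.0, -1.0]]
wrist_force: [-2.3, -0.4, -2.0]
gripper_width: 0.247
gripper_force: 30.0
tcp [0.6093 0.0535 0.1753] F,M [-1.77 -0.12 -1.6  -0.05  0.6   0.02]
285 belt row 244 rest edge row 251 [371. 485.] rest edge xyz [0.61141 0.07199 0.097  ] belt [0.621  0.0702 0.115 ]
345 belt row 244 rest edge row 251 [388. 491.] rest edge xyz [0.61075 0.03179 0.097  ] belt [0.6203 0.0333 0.115 ]
```

```bash
python3 -m pendant '[{"x":0,"y":0,"z":-0.003,"rx":0,"ry":0,"rz":0,"claw":0.1},{"x":0,"y":0,"z":-0.006,"rx":0,"ry":0,"rz":0,"claw":0.1},{"x":0,"y":0,"z":-0.009,"rx":0,"ry":0,"rz":0,"claw":0.1},{"x":0,"y":0,"z":-0.012,"rx":0,"ry":0,"rz":0,"claw":0.1},{"x":0,"y":0,"z":-0.015,"rx":0,"ry":0,"rz":0,"claw":0.1},{"x":0,"y":0,"z":-0.018,"rx":0,"ry":0,"rz":0,"claw":0.1},{"x":0,"y":0,"z":-0.02,"rx":0,"ry":0,"rz":0,"claw":0.1},{"x":0,"y":0,"z":-0.02,"rx":0,"ry":0,"rz":0,"claw":0.1}]'
python3 m.py
```

```text
time_s: 17.1
tcp_pos: [0.6093, 0.0535, 0.1705]
ee_rot: [[1.0, -0.019, -0.022], [-0.019, -1.0, -0.0], [-0.022, 0.0, -1.0]]
wrist_force: [-1.1, 0.5, -0.5]
gripper_width: 0.251
gripper_force: 30.0
tcp [0.6094 0.0536 0.1705] F,M [-1.88  0.14 -0.97 -0.04  0.71  0.01]
285 belt row 247 rest edge row 253 [340. 455.] rest edge xyz [0.61144 0.07162 0.097  ] belt [0.6206 0.0699 0.115 ]
345 belt row 247 rest edge row 253 [350. 463.] rest edge xyz [0.61077 0.03216 0.097  ] belt [0.62   0.0336 0.115 ]
```

```bash
python3 -m pendant '[{"x":0,"y":0,"z":-0.003,"rx":0,"ry":0,"rz":0,"claw":0.1},{"x":0,"y":0,"z":-0.006,"rx":0,"ry":0,"rz":0,"claw":0.1},{"x":0,"y":0,"z":-0.009,"rx":0,"ry":0,"rz":0,"claw":0.1},{"x":0,"y":0,"z":-0.012,"rx":0,"ry":0,"rz":0,"claw":0.1},{"x":0,"y":0,"z":-0.015,"rx":0,"ry":0,"rz":0,"claw":0.1},{"x":0,"y":0,"z":-0.018,"rx":0,"ry":0,"rz":0,"claw":0.1},{"x":0,"y":0,"z":-0.02,"rx":0,"ry":0,"rz":0,"claw":0.1},{"x":0,"y":0,"z":-0.02,"rx":0,"ry":0,"rz":0,"claw":0.1}]'
python3 m.py
```

```text
time_s: 18.3
tcp_pos: [0.6095, 0.0535, 0.1657]
ee_rot: [[1.0, -0.019, -0.021], [-0.019, -1.0, 0.0], [-0.021, 0.0, -1.0]]
wrist_force: [-2.1, -0.1, 3.0]
gripper_width: 0.251
gripper_force: 30.0
tcp [0.6095 0.0535 0.1657] F,M [-1.89 -0.26  2.55 -0.04  0.79  0.03]
285 belt row 249 rest edge row 257 [356. 466.] rest edge xyz [0.61057 0.07132 0.097  ] belt [0.6211 0.0695 0.115 ]
345 belt row 249 rest edge row 257 [367. 479.] rest edge xyz [0.60994 0.03254 0.097  ] belt [0.6204 0.034  0.115 ]
```

Snug contact: the rest has moved back about 0.9 mm and Fz is up about 4.5 N. Another 4 mm.

```bash
python3 -m pendant '[{"x":0,"y":0,"z":-0.002,"rx":0,"ry":0,"rz":0,"claw":0.1},{"x":0,"y":0,"z":-0.005,"rx":0,"ry":0,"rz":0,"claw":0.1},{"x":0,"y":0,"z":-0.008,"rx":0,"ry":0,"rz":0,"claw":0.1},{"x":0,"y":0,"z":-0.011,"rx":0,"ry":0,"rz":0,"claw":0.1},{"x":0,"y":0,"z":-0.014,"rx":0,"ry":0,"rz":0,"claw":0.1},{"x":0,"y":0,"z":-0.017,"rx":0,"ry":0,"rz":0,"claw":0.1},{"x":0,"y":0,"z":-0.018,"rx":0,"ry":0,"rz":0,"claw":0.1},{"x":0,"y":0,"z":-0.018,"rx":0,"ry":0,"rz":0,"claw":0.1}]'
python3 m.py
```

```text
time_s: 19.5
tcp_pos: [0.6096, 0.0536, 0.1613]
ee_rot: [[1.0, -0.019, -0.021], [-0.019, -1.0, 0.0], [-0.021, 0.0, -1.0]]
wrist_force: [-1.3, -0.1, 4.5]
gripper_width: 0.251
gripper_force: 30.0
tcp [0.6096 0.0536 0.1613] F,M [-1.45 -0.01  4.86 -0.03  0.64  0.02]
285 belt row 252 rest edge row 261 [415. 497.] rest edge xyz [0.60982 0.07104 0.097  ] belt [0.6207 0.0692 0.115 ]
345 belt row 252 rest edge row 261 [419. 506.] rest edge xyz [0.60916 0.0329  0.097  ] belt [0.6201 0.0344 0.115 ]
```

About 1.6 mm now, so 2 mm more down.

```bash
python3 -m pendant '[{"x":0,"y":0,"z":-0.002,"rx":0,"ry":0,"rz":0,"claw":0.1},{"x":0,"y":0,"z":-0.004,"rx":0,"ry":0,"rz":0,"claw":0.1},{"x":0,"y":0,"z":-0.006,"rx":0,"ry":0,"rz":0,"claw":0.1},{"x":0,"y":0,"z":-0.008,"rx":0,"ry":0,"rz":0,"claw":0.1},{"x":0,"y":0,"z":-0.01,"rx":0,"ry":0,"rz":0,"claw":0.1},{"x":0,"y":0,"z":-0.01,"rx":0,"ry":0,"rz":0,"claw":0.1},{"x":0,"y":0,"z":-0.01,"rx":0,"ry":0,"rz":0,"claw":0.1},{"x":0,"y":0,"z":-0.01,"rx":0,"ry":0,"rz":0,"claw":0.1}]'
python3 m.py
```

```text
time_s: 20.7
tcp_pos: [0.6097, 0.0536, 0.1591]
ee_rot: [[1.0, -0.018, -0.021], [-0.018, -1.0, 0.0], [-0.021, 0.0, -1.0]]
wrist_force: [-1.8, 0.0, 6.0]
gripper_width: 0.249
gripper_force: 30.0
tcp [0.6097 0.0536 0.159 ] F,M [-1.36  0.05  6.   -0.03  0.71  0.02]
285 belt row 254 rest edge row 263 [415. 497.] rest edge xyz [0.60944 0.0709  0.097  ] belt [0.6204 0.0691 0.115 ]
345 belt row 253 rest edge row 262 [304. 423.] rest edge xyz [0.60881 0.03307 0.097  ] belt [0.6204 0.0345 0.115 ]
```

The rest is now back about 2.0 mm. I'll let go with a small opening and measure again.

```bash
python3 -m pendant '[{"x":0,"y":0,"z":0,"rx":0,"ry":0,"rz":0,"claw":0.27},{"x":0,"y":0,"z":0,"rx":0,"ry":0,"rz":0,"claw":0.29},{"x":0,"y":0,"z":0,"rx":0,"ry":0,"rz":0,"claw":0.31},{"x":0,"y":0,"z":0,"rx":0,"ry":0,"rz":0,"claw":0.34},{"x":0,"y":0,"z":0,"rx":0,"ry":0,"rz":0,"claw":0.38},{"x":0,"y":0,"z":0,"rx":0,"ry":0,"rz":0,"claw":0.42},{"x":0,"y":0,"z":0,"rx":0,"ry":0,"rz":0,"claw":0.46},{"x":0,"y":0,"z":0,"rx":0,"ry":0,"rz":0,"claw":0.46}]'
python3 m.py
```

```text
time_s: 21.9
tcp_pos: [0.6093, 0.0535, 0.1586]
ee_rot: [[1.0, -0.019, -0.022], [-0.019, -1.0, -0.0], [-0.022, 0.0, -1.0]]
wrist_force: [-0.2, 0.2, 0.4]
gripper_width: 0.457
gripper_force: 0.0
tcp [0.6093 0.0535 0.1586] F,M [-0.29  0.35 -0.19 -0.02 -0.06  0.01]
285 belt row 253 rest edge row 262 [360. 465.] rest edge xyz [0.60947 0.07082 0.097  ] belt [0.6208 0.069  0.115 ]
345 belt row 253 rest edge row 262 [373. 471.] rest edge xyz [0.60884 0.03309 0.097  ] belt [0.6201 0.0346 0.115 ]
```

It stays wedged at about 1.95 mm. Backing off straight up.

```bash
python3 -m pendant '[{"x":0,"y":0,"z":0,"rx":0,"ry":0,"rz":0,"claw":0.6},{"x":0,"y":0,"z":0.03,"rx":0,"ry":0,"rz":0,"claw":0.7},{"x":0,"y":0,"z":0.1,"rx":0,"ry":0,"rz":0,"claw":0.7},{"x":0,"y":0,"z":0.2,"rx":0,"ry":0,"rz":0,"claw":0.7},{"x":0,"y":0,"z":0.32,"rx":0,"ry":0,"rz":0,"claw":0.7},{"x":0,"y":0,"z":0.44,"rx":0,"ry":0,"rz":0,"claw":0.7},{"x":0,"y":0,"z":0.5,"rx":0,"ry":0,"rz":0,"claw":0.7},{"x":0,"y":0,"z":0.5,"rx":0,"ry":0,"rz":0,"claw":0.7}]'
python3 m.py
python3 - <<'E'
from fit import *
p=capture("wrist");q=capture("side")
a=cv2.resize(p["color"][180:420,200:440,::-1],(400,400),interpolation=cv2.INTER_CUBIC)
b=cv2.resize(q["color"][150:250,310:410,::-1],(400,400),interpolation=cv2.INTER_CUBIC)
cv2.imwrite("pics/end.png",np.hstack([a,b]))
E
```

```text
time_s: 23.1
tcp_pos: [0.6096, 0.0537, 0.2846]
ee_rot: [[1.0, -0.019, -0.02], [-0.019, -1.0, 0.001], [-0.02, -0.001, -1.0]]
wrist_force: [-0.5, -0.8, -1.4]
gripper_width: 0.703
gripper_force: 0.0
tcp [0.6087 0.0534 0.2819] F,M [ 0.11 -0.11 -0.22 -0.04 -0.04  0.02]
285 belt row 210 rest edge row 219 [351. 483.] rest edge xyz [0.60898 0.08063 0.097  ] belt [0.6204 0.0788 0.115 ]
345 belt row 317 rest edge row 320 [390. 394.] rest edge xyz [0.49278 0.02287 0.097  ] belt [0.5128 0.0244 0.115 ]
```

View pics/end.png

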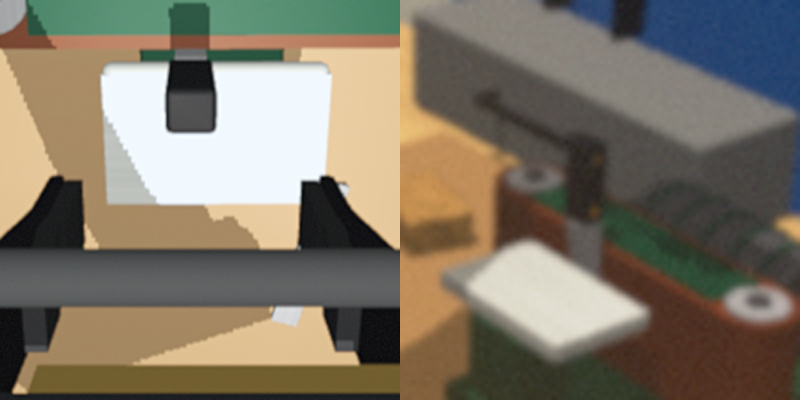

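The gauge stands upright and alone in the gap, at (190,80) in the wrist crop and (585,200) in the side crop. The gripper is clear of it, and the rest is held back about 2 mm.

```bash
python3 -c "
from station import *
print(finish_job())"
```

```text
the job is handed in; nothing more can be done
None
```

The job is handed in: the taper gauge stands on its own, wedged upright between the belt and the rest, with the rest nudged back about 2 mm by camera measurement; no verdict came back from the hand-in.

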